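# Stow a steel parts case under the low shelf and snap its retaining hook

## Task

Slide the flat steel case with the upright staple all the way home under the low shelf, against the back stop. Then swing down the hinged hook on the shelf's front edge and press it onto the staple until its spring gate flicks shut behind the bar. Keep the case flat on the bench, leave the other things where they are, and let go.

Things in the scene. Friction and masses are not known exactly. Their poses are not given: they have to be found in the camera images.
- shelf: Low grey steel shelf fixed to the bench: board 200 deep x 420 wide x 18 thick, underside 53 above the bench, top 71. Origin: on the bench below the middle of its front edge; x level, inwards, away from the robot, z up, y along the edge. Under it two guides 35 high, faces 144 apart from x = 46 to 85, flaring to 183 apart at x = 0. Boxes up to 110 high stand on its left and right.
- case: Closed flat grey steel case, 210 long (x) x 120 wide (y) x 45 high, 0.5 to 1 kg, loose on the bench before the shelf, +x end to the bay. Origin: centre of its underside. A staple stands on its lid near the robot's end. It starts up to 12 mm off the bay's middle line and 0.1 rad askew; askew it can jam in the flare: nudge it to the middle line, then push its near end evenly with two spread fingers.
- staple (a point): Centre of the staple's top bar, at x = -53, y = 0, z = 85 of the case (52 from its near end). Round steel bar of 8 diameter along the case's y, on two 8 mm legs whose axes are 56 apart; 36 free height between lid and bar.
- latch_hinge (a point): Hinge axis of the hook arm, on the shelf at x = 12, y = 0, z = 85 of the shelf; the axis lies along the shelf's y.
- latch (a joint): Angle of the hook arm. 0: level, reaching from the hinge to the robot (shelf -x), mouth down; grows as it rises (1.57 upright). Starts at 1.0 to 1.35; stops -0.15 and 1.45. Stiff hinge (0.12 N m): stays where left. Push its back (shelf side when raised, top when level) to swing it down. A flat bar 14 wide, back 12 above the hinge line; press plate over the hook, 78 to 116 from the hinge, 20 wide.
- hook_throat (a point): Seat of the hook, on the arm 95 from the hinge: where the bar's axis lies when the hook is pressed right down (arm about level, 0, case home). Axes: the arm's, parallel to the shelf's when level. Hook 12 thick (y); throat 22 wide, 84 to 106 from the hinge, closed above by the press plate, open below; back and nose reach 31 and 34 below this point.
- press_plate (a point): Middle of the back (upper) surface of the press plate, 12 above the hook's seat, 95 from the hinge: press here.
- gate (a joint): Sprung steel flap 21 x 10 x 4 across the hook's mouth, pivoted on the hinge side 27 below the seat, free end at the nose. 0: shut; opens upwards into the throat, to 1.4; a spring shuts it. The bar pushes it open as the hook is pressed on (3 to 10 N at the plate); it flicks shut below the bar only in the last few mm: press right down to the seat.
- jar: Jar, 60 diameter, 85 high, on the bench left of the case. Origin: centre of its underside (as built). Not to be moved.
- coupling: White plastic pipe coupling standing on end, 52 diameter, 50 high, right of the case. Origin: centre of its underside (as built). Not to be moved.
- junction_box: Grey plastic junction box 100 x 100 x 40, no staple, right of the case. Origin: centre of its underside (as built). Not to be moved.
- driver: Screwdriver lying on the bench, left of the case. Origin: centre of its underside (as built). Not to be moved.
- lamp_box: Carton 85 x 85 x 110 standing on the shelf, left of the hook arm. Origin: centre of its underside (as built). Not to be moved.
- carton: Flat carton 110 x 130 x 50 on the shelf, right of the hook arm. Origin: centre of its underside (as built). Not to be moved.
- spray_can: Spray can, 56 diameter, 150 high, on the bench beyond the shelf's left end. Origin: centre of its underside (as built). Not to be moved.
- stop (a point): Middle of the back stop's face under the shelf, a plate 35 high that ends the bay, at shelf x = 75, y = 0, z = 20. When home, the case's far end touches it: case origin at shelf x = -30, near end at x = -135, so the staple lies below the hook's seat.
Mind the look-alikes: they are no part of the job. There is more than one size of the case; the job needs the larger.

How it is judged:
By the outcome, as a careful person would: the job done as asked, in the order asked, and still so for the second after the job is handed in, with the robot touching nothing.
It also fails if it takes over 64 s, if anything falls off the work surface, if the arm or the gripper's body presses on something with over 40 N, if the wrist force passes 120 N, or if a joint passes its speed limit or range.

## Robot

A 6-joint arm with a two-finger parallel gripper is mounted at the origin on the work surface. World frame = base frame: x ahead of the robot, y to its left, z up, the work surface at z = 0. Lengths are in m, angles in degrees, forces in N, time in s.
With the tool pointing down it reaches from about 0.25 to 0.725 m from the base axis. Payload 9.7 kg.
Tool frame: the origin (TCP) lies at the centre of the arm's flange, where the gripper is bolted on; the fingertips stand 173 mm ahead of it and the grasp point (between the pads) lies 155 mm ahead of it; z points along the fingers, y is the line along which they close (so a half turn about z gives the same grasp; the last joint's range is limited). The gripper opens to 85 mm and grips with 20 to 120 N. Pads are 22 mm wide; open, the fingers measure 114 mm over their backs; the gripper's body (76 mm by 85 mm) begins 54 mm behind the grasp point. The pads swing forward as they close: fully open they stand 13 mm farther back than shut.
Start: joints at [0, 4.979, 10.078, 95.1, 0, 90], TCP at [0.55, 0, 0.405] pointing down, gripper open.
Joint ranges: [-179.16, 179.16], [-48.56, 103.87], [-65.8, 70.77], [-126.05, 130.52], [-82.76, 87.17], [-180, 180]. Speed limits (degrees/s): [127.2, 127.2, 147.25, 180, 180, 180].

## Interface

Orientations are given as [roll, pitch, yaw] about the fixed x, y, z axes, in that order (R = Rz(yaw) Ry(pitch) Rx(roll)).
In Python, from workcell import monitor, camera, get_calibration, bot gives the robot as it stands.
- The arm moves only by the tool carry_out, never from a script. Its argument "targets" is text: rows parted by semicolons, each of 7 numbers parted by spaces: the shift along the tool's x, y, z in units of 0.04 m (1.0 is 0.04 m), then the turn, a rotation vector about the tool's x, y, z in units of 0.1 rad (1.0 is 0.1 rad), then the opening, from -1 (shut) to 1 (fully open), so that 0 is half open. A call has exactly 8 rows; each row shifts and turns the commanded pose from where the row before left it, along the tool's axes as they then stand; what a row does not reach is not made up. A row lasts 1/12 s, in which the tool goes at most 41.7 mm and 7.16 degrees, less where a joint would pass 70% of its speed; a pose out of reach is approached as far as the arm can. A call with a number of a shift or a turn outside -1 to 1 is refused whole. A call with a gripper value outside its range is refused whole. The fingers move at their own pace and stop on an object; "newtons" is the grip in N (left out, the last holds). Time passes only in rows, so rows that do not move let the fingers close, or fill a call up. It gives the time, the measured TCP pose, the force, the opening and the grip force at its end, in the units of the state.
- monitor.get_obs(): the state, without advancing time (a new reading comes with each control period).
- camera(name): name is "scene" or "side" or "wrist"; returns the picture (480x640x3 uint8, red, green, blue); there is no depth.
- get_calibration(name): a dict with "fx", "fy", "cx", "cy" (pixels), "view" (4x4, takes a point from world to camera coordinates). Camera axes: x right, y down, z forward; pixel columns grow to the right and rows downward; lengths in m; the calibration is good to about 2 mm. A picture is of the moment at which its call begins: read the wrist's pose just before it. get_calibration takes no time and is no camera call; for the wrist camera it gives the pose at the moment of the call.
- bot.job_done(): hands the job in; it is judged then, once.
The state is a dict: "time": time; "q": joint angles; "qd": joint speeds; "joint_efforts": joint torques, N m; "ee_pos": TCP position; "tcp_rot": TCP orientation; "wrist_force": force on the tool from outside, world axes, zero at the start; "torque": the same for the moment, N m; "opening": finger opening in m; "grasp_force": force on a finger pad.
Only numpy, scipy, OpenCV 4.12 (cv2) and the standard library are available. Lean on these libraries where they do the work, as an engineer would, in place of code of your own. Each camera call takes 0.05 s, during which the arm holds its last target. There are 200 camera calls.

## Working session

There is one attempt and no reset: what is moved stays moved. The work goes in short steps, Python scripts to look and compute and a tool call to move; the robot and the scene stay as the last step left them, time stands still between calls to the robot, and variables do not carry over. Pictures are saved under pics/ and viewed, at most 10 in all, crops included, and the job is handed in when it is done.

Besides the shell and the picture viewer there is one more tool, called as name(argument=value, ...) on one line, values as JSON. carry_out: Moves the arm, as the interface text tells. Shifts and turns lie within -1 to 1; 1 stands for 0.04 m of shift or 0.1 rad of turn. Its arguments: {"type":"object","properties":{"targets":{"type":"string"},"newtons":{"type":"number"}},"required":["targets"]}

```bash
ls; mkdir -p pics; python3 - <<'E'
from workcell import monitor, camera, get_calibration, bot
import cv2, numpy as np
for n in ["scene","side"]:
    im=camera(n); cv2.imwrite(f"pics/{n}0.png",im[...,::-1])
    c=get_calibration(n); print(n,c["fx"],c["fy"],c["cx"],c["cy"]); print(np.round(c["view"],4).tolist())
im=camera("wrist"); cv2.imwrite("pics/wrist0.png",im[...,::-1])
print(monitor.get_obs())
E
```

```text
pics
scene 479.45724407667905 479.45724407667905 318.1621793997704 234.67212325748167
[[0.0367, 0.9991, 0.0196, -0.082], [0.7587, -0.0151, -0.6513, -0.3824], [-0.6504, 0.0388, -0.7586, 1.4894], [0.0, 0.0, 0.0, 1.0]]
side 581.6655529620499 581.6655529620499 318.787849848466 237.3830327346482
[[-0.6886, -0.7247, 0.0234, 0.4614], [-0.4078, 0.3604, -0.8389, 0.2892], [0.5996, -0.5873, -0.5437, 1.1771], [0.0, 0.0, 0.0, 1.0]]
{'time': 0.15, 'q': array([7.03980743e-04, 5.00302568e+00, 1.00431971e+01, 9.50984961e+01,
       1.13135279e-03, 9.00011409e+01]), 'qd': array([-0.00527487, -0.05814047,  0.11954314,  0.05557866, -0.02706028,
       -0.01213005]), 'joint_efforts': array([-3.04631758e-03, -5.20762289e+01,  4.65044117e+01,  1.38444663e-02,
       -2.16874664e-04, -1.82086734e-05]), 'ee_pos': array([5.49998177e-01, 8.96134236e-06, 4.04138752e-01]), 'tcp_rot': array([-1.79941675e+02, -1.13019082e-03,  8.99995619e+01]), 'wrist_force': array([-0.07109883, -0.00673234,  0.37073078]), 'torque': array([-0.02905677, -0.0083342 , -0.02133693]), 'grasp_force': 0.0, 'opening': 0.08532607435141285}
```

View pics/scene0.png

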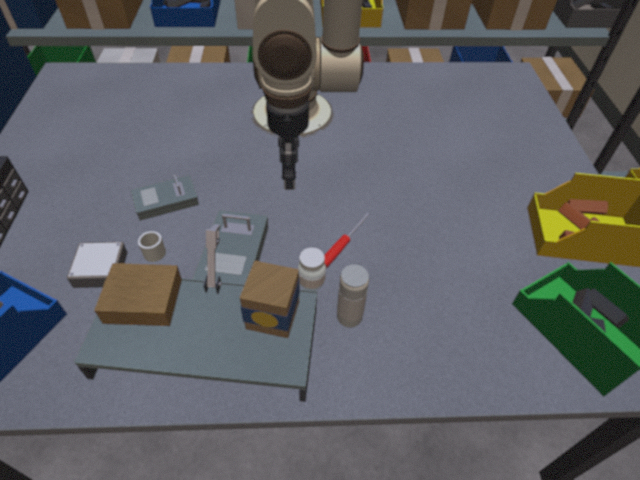

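View pics/side0.png

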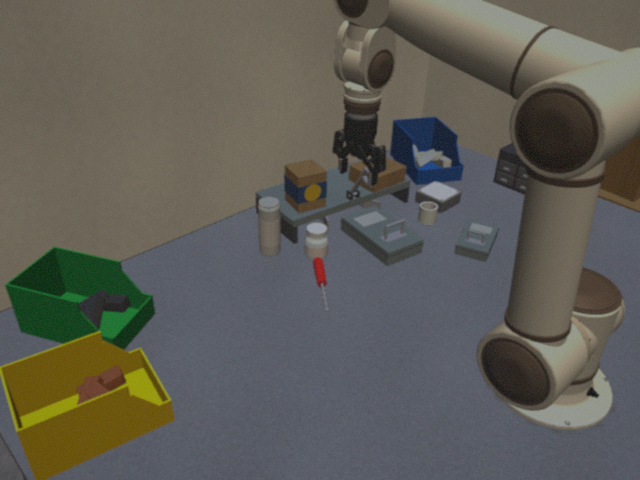

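View pics/wrist0.png

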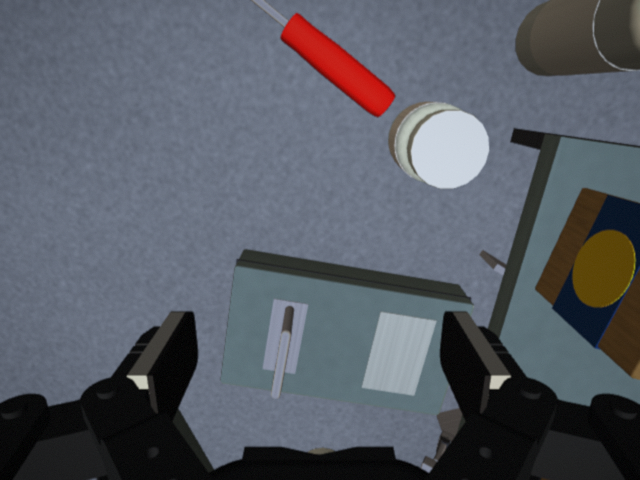

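The first two pictures hold two staple cases:
- **Large case:** scene px (235,240), before the shelf.
- **Small case:** scene px (165,195), off to the robot's right.

The large one fits the description because it is bigger and points at the bay. I'll confirm it in one enlarged crop.

```bash
python3 - <<'E'
import cv2
im=cv2.imread("pics/scene0.png")[165:345,125:365]
cv2.imwrite("pics/crop1.png",cv2.resize(im,(800,600),interpolation=cv2.INTER_CUBIC))
E
```

```text
(no output)
```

View pics/crop1.png

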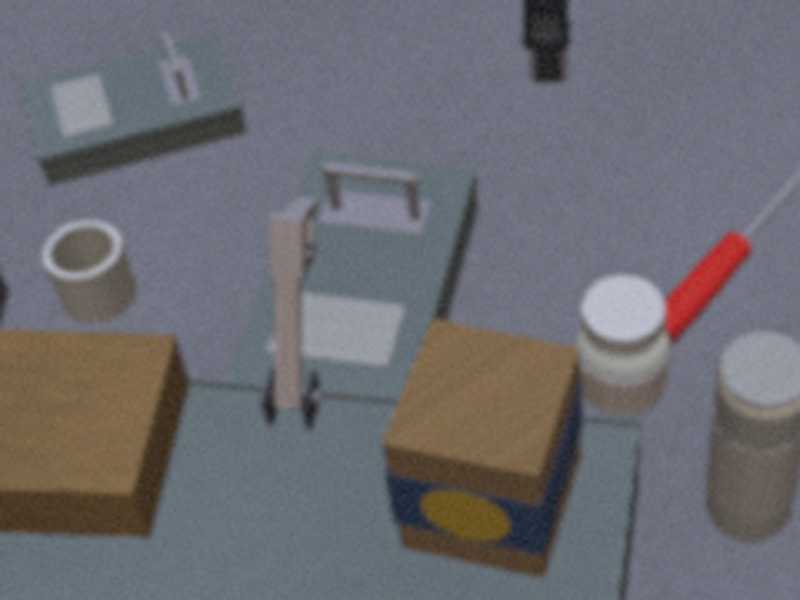

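The crop confirms the larger case. Its lid's near corners are at crop (315,150) and (477,175), and the staple bar runs (325,168) to (417,178). The raised hook's hinge is near (290,402) and its tip near (295,208). The shelf's front edge runs (190,382) to (638,422).

```bash
cat > h.py <<'E'
import numpy as np, cv2
from workcell import monitor, camera, get_calibration, bot
def ray(c,p):
    V=np.array(c["view"]); R,t=V[:3,:3],V[:3,3]
    d=R.T@np.array([(p[0]-c["cx"])/c["fx"],(p[1]-c["cy"])/c["fy"],1]); return -R.T@t,d
def onz(c,p,z):
    o,d=ray(c,p); return o+d*(z-o[2])/d[2]
def proj(c,X):
    V=np.array(c["view"]); q=V[:3,:3]@np.array(X)+V[:3,3]
    return np.round([c["fx"]*q[0]/q[2]+c["cx"],c["fy"]*q[1]/q[2]+c["cy"]],1)
E
python3 - <<'E'
from h import *
np.set_printoptions(precision=4,suppress=True)
s=get_calibration("scene"); w=get_calibration("wrist"); 
f=lambda x,y:(125+x*.3,165+y*.3)
for n,p,z in [("edgeR",(190,382),.071),("edgeMid",(262,388),.071),("edgeL",(638,422),.071),("lidNL",(477,175),.045),("lidNR",(315,150),.045),("lidLfar",(437,318),.045),("barR",(325,168),.085),("barL",(417,178),.085),("hinge",(290,402),.085)]:
    print(n,onz(s,f(*p),z))
print("farL",onz(s,(305,387),.071),"farR",onz(s,(81,363),.071))
for n,p,z in [("lidNL",(237,264),.045),("lidNR",(221,381),.045),("lidFL",(472,300),.045),("lidFR?",(440,413),.045),("barL",(289,308),.085),("barR",(276,395),.085),("barL mid",(288,335),.085),("shelfFL",(558,136),.071),("shelf front",(490,340),.071),("jar",(450,148),.085)]:
    print("w",n,onz(w,p,z))
o,d=ray(w,(320,240));print(o,d)
E
```

```text
edgeR [ 0.682  -0.2238  0.071 ]
edgeMid [ 0.6875 -0.1793  0.071 ]
edgeL [0.7179 0.0508 0.071 ]
lidNL [ 0.488  -0.0554  0.045 ]
lidNR [ 0.4614 -0.1723  0.045 ]
lidLfar [ 0.6156 -0.0777  0.045 ]
barR [ 0.5166 -0.1548  0.085 ]
barL [ 0.527  -0.0922  0.085 ]
hinge [ 0.7081 -0.158   0.085 ]
farL [0.9172 0.0239 0.071 ] farR [ 0.8612 -0.3771  0.071 ]
w lidNL [ 0.4808 -0.0574  0.045 ]
w lidNR [ 0.459  -0.1745  0.045 ]
w lidFL [ 0.6818 -0.0908  0.045 ]
w lidFR? [ 0.6649 -0.2104  0.045 ]
w barL [ 0.5268 -0.077   0.085 ]
w barR [ 0.5144 -0.1572  0.085 ]
w barL mid [ 0.5255 -0.1007  0.085 ]
w shelfFL [0.7172 0.0505 0.071 ]
w shelf front [ 0.6903 -0.1139  0.071 ]
w jar [0.6381 0.0439 0.085 ]
[0.55   0.08   0.3745] [ 0.0015 -0.3322 -0.9435]
```

```bash
cat > plan.py <<'E'
# usage: plan.py x y z yaw nrows grip [tilt]  -> rows from the measured pose, straight line, ease in/out
import sys; from h import *
from scipy.spatial.transform import Rotation as Ro
a=[float(v) for v in sys.argv[1:]]; p1=np.array(a[:3]); n=int(a[4])
s=monitor.get_obs(); p=s["ee_pos"].copy(); R=Ro.from_euler("xyz",s["tcp_rot"],degrees=True)
R1=Ro.from_euler("xyz",[180,0 if len(a)<7 else a[6],a[3]],degrees=True); r=(R.inv()*R1).as_rotvec()
u=(1-np.cos(np.pi*np.arange(n+1)/n))/2; p0=p.copy(); R0=R; out=[]
for i in range(n):
    d=np.round(R.inv().apply(p0+(p1-p0)*u[i+1]-p)/.04,2)
    t=np.round((R.inv()*(R0*Ro.from_rotvec(r*u[i+1]))).as_rotvec()/.1,2)
    p=p+R.apply(d*.04); R=R*Ro.from_rotvec(t*.1)
    out.append(" ".join("%g"%(v+0) for v in [*d,*t,a[5]]))
for k in range(0,n,8): print("; ".join(out[k:k+8]))
print("end",np.round(p,4),np.round(R.as_euler("xyz",degrees=True),1))
E
python3 plan.py .521 -.121 .238 80.4 16 1
```

```text
-0.03 -0.01 0.04 0 0 0.02 1; -0.09 -0.02 0.12 0 0 0.04 1; -0.14 -0.03 0.19 0 0 0.08 1; -0.18 -0.04 0.26 0 0 0.11 1; -0.23 -0.05 0.31 0 0 0.12 1; -0.27 -0.05 0.36 0 0 0.15 1; -0.29 -0.06 0.39 0 0 0.15 1; -0.29 -0.05 0.41 -0.01 0 0.17 1
-0.3 -0.04 0.4 0 0 0.16 1; -0.29 -0.04 0.39 0 0 0.16 1; -0.27 -0.03 0.36 0 0 0.14 1; -0.23 -0.03 0.32 0 0 0.13 1; -0.2 -0.02 0.25 0 0 0.1 1; -0.14 -0.01 0.2 0 0 0.08 1; -0.09 0 0.11 0 0 0.05 1; -0.03 -0.01 0.04 0 0 0.02 1
end [ 0.5208 -0.121   0.2382] [-180.     0.    80.4]
```

carry_out(targets="-0.03 -0.01 0.04 0 0 0.02 1; -0.09 -0.02 0.12 0 0 0.04 1; -0.14 -0.03 0.19 0 0 0.08 1; -0.18 -0.04 0.26 0 0 0.11 1; -0.23 -0.05 0.31 0 0 0.12 1; -0.27 -0.05 0.36 0 0 0.15 1; -0.29 -0.06 0.39 0 0 0.15 1; -0.29 -0.05 0.41 0 0 0.17 1")

```text
time: 0.82
ee_pos: [0.535, -0.0612, 0.3201]
tcp_rot: [-180.0, 0.0, 85.1]
wrist_force: [0.6, -0.0, 0.0]
opening: 0.0856
grasp_force: 0.0
```

carry_out(targets="-0.3 -0.04 0.4 0 0 0.16 1; -0.29 -0.04 0.39 0 0 0.16 1; -0.27 -0.03 0.36 0 0 0.14 1; -0.23 -0.03 0.32 0 0 0.13 1; -0.2 -0.02 0.25 0 0 0.1 1; -0.14 -0.01 0.2 0 0 0.08 1; -0.09 0 0.11 0 0 0.05 1; -0.03 -0.01 0.04 0 0 0.02 1")

```text
time: 1.48
ee_pos: [0.5208, -0.1215, 0.2381]
tcp_rot: [-180.0, -0.0, 80.3]
wrist_force: [-0.2, 0.4, 0.1]
opening: 0.0853
grasp_force: 0.0
```

```bash
python3 - <<'E'
from h import *
s=monitor.get_obs();print(s["time"],s["ee_pos"],s["tcp_rot"],s["wrist_force"])
cv2.imwrite("pics/w2.png",camera("wrist")[...,::-1])
import json; c=get_calibration("wrist"); json.dump({k:np.array(v).tolist() for k,v in c.items()},open("w2.json","w"))
E
```

```text
1.4833 [ 0.52078266 -0.12150535  0.23806309] [-1.79970248e+02 -2.09945715e-03  8.03273058e+01] [-0.18535125  0.41183306  0.1135996 ]
```

View pics/w2.png

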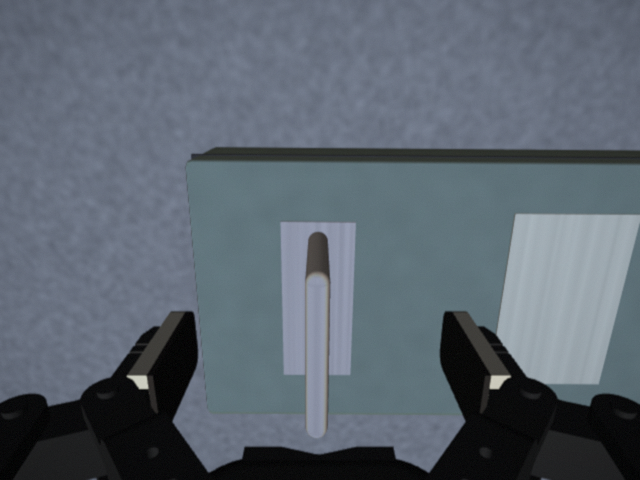

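The bar is centred between the fingers, running (317,275) to (316,437). The lid's left edge is level at row 161, so the case yaw is about -9.7°. Next I grip the bar and work out the correction.

carry_out(targets="0 0 0 0 0 0 -1; 0 0 0 0 0 0 -1; 0 0 0 0 0 0 -1; 0 0 0 0 0 0 -1; 0 0 0 0 0 0 -1; 0 0 0 0 0 0 -1; 0 0 0 0 0 0 -1; 0 0 0 0 0 0 -1", newtons=40)

```text
time: 2.2
ee_pos: [0.5209, -0.121, 0.2389]
tcp_rot: [-180.0, -0.0, 80.4]
wrist_force: [-1.6, 1.2, 3.1]
opening: 0.0067
grasp_force: 39.0
```

```bash
python3 - <<'E'
from h import *
import json; c=json.load(open("w2.json"))
np.set_printoptions(precision=4,suppress=True)
O=np.array([.6893,-.1575]); a=np.radians(-7.7); X=np.array([np.cos(a),np.sin(a)]); Y=np.array([-X[1],X[0]])
for n,p,z in [("NL",(188,161),.045),("NR",(208,413),.045),("barL",(317,274),.087),("barR",(316,437),.087)]:
    q=onz(c,p,z)[:2]; print(n,q,"shelf",(q-O)@X,(q-O)@Y)
E
```

```text
NL [ 0.4802 -0.059 ] shelf -0.22040380205913843 0.06956754450468397
NR [ 0.4582 -0.1761] shelf -0.2264812599139185 -0.04935030633748407
barL [ 0.5246 -0.0957] shelf -0.1715346451347264 0.03915987137404299
barR [ 0.5134 -0.1585] shelf -0.17415214246401792 -0.024578170640981806
```

```bash
python3 - <<'E'
from h import *
O=np.array([.6893,-.1575,0]); a=np.radians(-7.7); X=np.array([np.cos(a),np.sin(a),0]); Y=np.array([-X[1],X[0],0])
s=get_calibration("scene")
for p in [(295,202),(270,212),(290,402)]:
    o,d=ray(s,(125+p[0]*.3,165+p[1]*.3)); t=-((o-O)@Y)/(d@Y); q=o+t*d; print((q-O)@X,q[2])
# predicted pixels of the plate's mid back for angles
for th in [1.0,1.1,1.2,1.3,1.35]:
    pts=[O+X*(.012-r*np.cos(th)+h*np.sin(th))+np.array([0,0,.085+r*np.sin(th)+h*np.cos(th)]) for r,h in [(116,12),(78,12),(78,-3)] for r,h in [(r/1000,h/1000)]]
    print(th,[((proj(s,q)-[125,165])/.3).round(0) for q in pts])
E
python3 plan.py .5595 -.1336 .2385 82.3 16 -1
```

```text
-0.059167455840071694 0.17819320361252733
-0.02156077826725369 0.21174065290831812
0.01431528981360337 0.07840638855521853
1.0 [array([284., 213.]), array([284., 276.]), array([291., 268.])]
1.1 [array([279., 222.]), array([280., 283.]), array([288., 272.])]
1.2 [array([273., 232.]), array([277., 291.]), array([284., 278.])]
1.3 [array([267., 245.]), array([273., 300.]), array([280., 285.])]
1.35 [array([264., 252.]), array([271., 305.]), array([278., 289.])]
0 0.01 0 0 0 0 -1; -0.01 0.03 0 0 0 -0.01 -1; 0 0.04 0 0 0 -0.02 -1; -0.01 0.07 0 0 0 -0.02 -1; -0.01 0.07 0 0 0 -0.02 -1; -0.02 0.09 0 0 0 -0.03 -1; -0.01 0.09 0 0 0 -0.04 -1; -0.02 0.1 0 0 0 -0.03 -1
-0.01 0.1 0.01 0 0 -0.03 -1; -0.02 0.09 0 0 0 -0.03 -1; -0.02 0.09 0 0 0 -0.03 -1; -0.01 0.08 0 0 0 -0.03 -1; -0.01 0.06 0 0 0 -0.02 -1; -0.01 0.04 0 0 0 -0.01 -1; 0 0.03 0 0 0 -0.01 -1; -0.01 0.01 0 0 0 -0.01 -1
end [ 0.5594 -0.1338  0.2385] [-180.    -0.    82.3]
```

carry_out(targets="0 0.01 0 0 0 0 -1; -0.01 0.03 0 0 0 -0.01 -1; 0 0.04 0 0 0 -0.02 -1; -0.01 0.07 0 0 0 -0.02 -1; -0.01 0.07 0 0 0 -0.02 -1; -0.02 0.09 0 0 0 -0.03 -1; -0.01 0.09 0 0 0 -0.04 -1; -0.02 0.1 0 0 0 -0.03 -1")

```text
time: 2.87
ee_pos: [0.5394, -0.1272, 0.2388]
tcp_rot: [-179.8, -0.0, 81.4]
wrist_force: [-9.7, 2.6, 7.2]
opening: 0.0064
grasp_force: 39.6
```

carry_out(targets="-0.01 0.08 0 0 0 -0.03 -1; -0.02 0.06 0 0 0 -0.03 -1; -0.02 0.06 0 0 0 -0.03 -1; -0.01 0.04 0 0 0 -0.03 -1; -0.01 0.03 0 0 0 -0.02 -1; -0.01 0.02 0 0 0 -0.01 -1; 0 0.01 0 0 0 -0.01 -1; -0.01 0 0 0 0 -0.01 -1")

```text
time: 3.53
ee_pos: [0.5508, -0.1323, 0.2389]
tcp_rot: [-179.9, -0.1, 82.3]
wrist_force: [-6.8, 5.8, 6.3]
opening: 0.0064
grasp_force: 39.5
```

carry_out(targets="0 0 0 0 0 0 1; 0 0 0 0 0 0 1; 0 0 0 0 0 0 1; 0 0 0 0 0 0 1; 0 0 0 0 0 0 1; 0 0 0 0 0 0 1; 0 0 0 0 0 0 1; 0 0 -0.1 0 0 0 1")

```text
time: 4.2
ee_pos: [0.5515, -0.1327, 0.2422]
tcp_rot: [-180.0, -0.0, 82.3]
wrist_force: [0.7, -0.5, 0.8]
opening: 0.0853
grasp_force: 0.0
```

```bash
python3 - <<'E'
from h import *
s=monitor.get_obs();print(s["time"],s["ee_pos"],s["tcp_rot"],s["wrist_force"],s["opening"])
cv2.imwrite("pics/w3.png",camera("wrist")[...,::-1])
import json; c=get_calibration("wrist"); json.dump({k:np.array(v).tolist() for k,v in c.items()},open("w3.json","w"))
E
```

```text
4.2 [ 0.55146474 -0.13270862  0.24224632] [-1.79966172e+02 -5.97086448e-03  8.23213069e+01] [ 0.66352369 -0.46395488  0.82579529] 0.08526215525443788
```

View pics/w3.png

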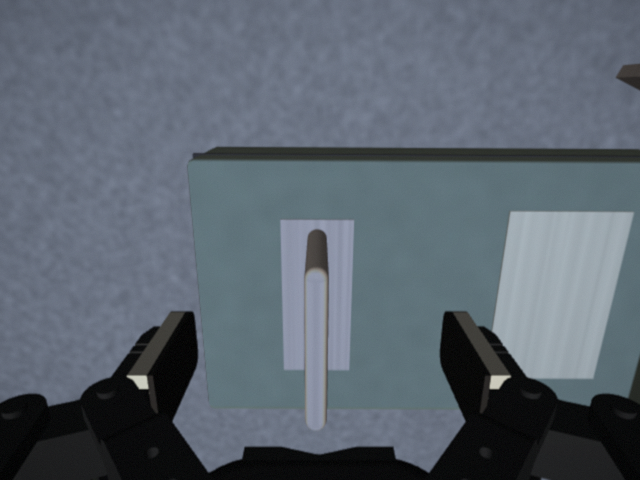

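carry_out(targets="0 0 -0.1 0 0 0 1; 0 0 -0.2 0 0 0 1; 0 0 -0.3 0 0 0 1; 0 0 -0.3 0 0 0 1; 0 0 -0.3 0 0 0 1; 0 0 -0.2 0 0 0 1; 0 0 -0.1 0 0 0 1; 0 0 0 0 0 0 1")

```text
time: 4.92
ee_pos: [0.5518, -0.1328, 0.3043]
tcp_rot: [179.9, 0.0, 82.3]
wrist_force: [0.2, -0.5, -1.0]
opening: 0.0855
grasp_force: 0.0
```

```bash
python3 - <<'E'
from h import *
import json; c=json.load(open("w3.json"))
O=np.array([.6893,-.1575]); a=np.radians(-7.7); X=np.array([np.cos(a),np.sin(a)]); Y=np.array([-X[1],X[0]])
for n,p,z in [("NL",(189,161),.045),("NR",(209,409),.045),("barL",(317,271),.087),("barR",(316,430),.087),("guide",(618,76),.035)]:
    q=onz(c,p,z)[:2]; print(n,q.round(4),"shelf",round((q-O)@X,4),round((q-O)@Y,4))
E
python3 plan.py .4564 -.126 .28 172.3 32 1
```

```text
NL [ 0.5077 -0.0725] shelf -0.1913 0.0599
NR [ 0.4899 -0.1917] shelf -0.1931 -0.0606
barL [ 0.5544 -0.1083] shelf -0.1403 0.0307
barR [ 0.5453 -0.172 ] shelf -0.1407 -0.0336
guide [ 0.6806 -0.0635] shelf -0.0212 0.092
0 -0.01 0 0 0 -0.04 1; 0 -0.01 0.01 0 0 -0.11 1; 0 -0.03 0 0 0 -0.19 1; 0 -0.04 0.01 0 0 -0.26 1; 0 -0.05 0.02 0 0 -0.33 1; 0 -0.06 0.01 0 0 -0.39 1; 0 -0.07 0.02 0 0 -0.46 1; 0.01 -0.08 0.02 0 0 -0.52 1
0.02 -0.09 0.02 0 0 -0.57 1; 0.02 -0.09 0.02 0 0.01 -0.62 1; 0.03 -0.09 0.03 0 0 -0.66 1; 0.03 -0.1 0.03 0.01 0 -0.7 1; 0.05 -0.11 0.02 0 0 -0.72 1; 0.05 -0.1 0.03 0 0 -0.75 1; 0.06 -0.09 0.03 0 0 -0.76 1; 0.07 -0.1 0.03 0 0 -0.77 1
0.08 -0.08 0.03 0 0 -0.77 1; 0.09 -0.09 0.03 0 0 -0.76 1; 0.08 -0.07 0.03 0 0 -0.75 1; 0.09 -0.06 0.03 0 0 -0.73 1; 0.09 -0.06 0.02 0 0.01 -0.69 1; 0.09 -0.04 0.03 0 0 -0.66 1; 0.09 -0.04 0.02 0 0 -0.62 1; 0.08 -0.03 0.03 0 0 -0.57 1
0.08 -0.02 0.02 0.01 0 -0.52 1; 0.06 -0.02 0.01 0 0 -0.46 1; 0.06 -0.01 0.02 0 0 -0.4 1; 0.05 -0.01 0.01 0 0 -0.33 1; 0.04 -0.01 0.01 0 0 -0.26 1; 0.03 0 0.01 0 0 -0.18 1; 0.02 0 0 0 0 -0.12 1; 0 0 0 0 0 -0.03 1
end [ 0.4565 -0.126   0.2802] [-180.     0.   172.3]
```

The case is on the middle line to about 1 mm, and the guide tip at y 0.092 agrees. Now I move round behind it.

carry_out(targets="0 -0.01 0 0 0 -0.04 1; 0 -0.01 0.01 0 0 -0.11 1; 0 -0.03 0 0 0 -0.19 1; 0 -0.04 0.01 0 0 -0.26 1; 0 -0.05 0.02 0 0 -0.33 1; 0 -0.06 0.01 0 0 -0.39 1; 0 -0.07 0.02 0 0 -0.46 1; 0.01 -0.08 0.02 0 0 -0.52 1")

```text
time: 5.58
ee_pos: [0.5373, -0.1318, 0.2984]
tcp_rot: [-179.9, -0.0, 95.7]
wrist_force: [-0.0, -0.5, -0.2]
opening: 0.0852
grasp_force: 0.0
```

carry_out(targets="0.02 -0.09 0.02 0 0 -0.57 1; 0.02 -0.09 0.02 0 0 -0.62 1; 0.03 -0.09 0.03 0 0 -0.66 1; 0.03 -0.1 0.03 0 0 -0.7 1; 0.05 -0.11 0.02 0 0 -0.72 1; 0.05 -0.1 0.03 0 0 -0.75 1; 0.06 -0.09 0.03 0 0 -0.76 1; 0.07 -0.1 0.03 0 0 -0.77 1")

```text
time: 6.25
ee_pos: [0.5034, -0.1295, 0.2901]
tcp_rot: [-180.0, -0.0, 127.6]
wrist_force: [-0.2, -0.0, 0.3]
opening: 0.0855
grasp_force: 0.0
```

carry_out(targets="0.08 -0.08 0.03 0 0 -0.77 1; 0.09 -0.09 0.03 0 0 -0.76 1; 0.08 -0.07 0.03 0 0 -0.75 1; 0.09 -0.06 0.03 0 0 -0.73 1; 0.09 -0.06 0.02 0 0 -0.69 1; 0.09 -0.04 0.03 0 0 -0.66 1; 0.09 -0.04 0.02 0 0 -0.62 1; 0.08 -0.03 0.03 0 0 -0.57 1")

```text
time: 6.92
ee_pos: [0.4696, -0.1268, 0.2814]
tcp_rot: [-180.0, -0.0, 159.3]
wrist_force: [-0.5, -0.3, -0.7]
opening: 0.0855
grasp_force: 0.0
```

carry_out(targets="0.08 -0.02 0.02 0 0 -0.52 1; 0.06 -0.02 0.01 0 0 -0.46 1; 0.06 -0.01 0.02 0 0 -0.4 1; 0.05 -0.01 0.01 0 0 -0.33 1; 0.04 -0.01 0.01 0 0 -0.26 1; 0.03 0 0.01 0 0 -0.18 1; 0.02 0 0 0 0 -0.12 1; 0 0 0 0 0 -0.03 1")

```text
time: 7.58
ee_pos: [0.456, -0.1259, 0.2785]
tcp_rot: [180.0, -0.0, 172.3]
wrist_force: [-0.0, 0.3, -0.8]
opening: 0.0855
grasp_force: 0.0
```

```bash
python3 plan.py .4564 -.126 .19 172.3 16 1
```

```text
0 0 0.02 0 0 0 1; 0 0 0.06 0 0 0 1; 0 0 0.11 0 0 0 1; 0 0 0.13 0 0 0 1; 0 0 0.17 0 0 0 1; 0 0 0.19 0 0 0 1; 0 0 0.21 0 0 0 1; -0.01 0 0.22 0 0 0 1
0 0 0.21 0 0 0 1; 0 0 0.21 0 0 0 1; 0 0 0.19 0 0 0 1; 0 0 0.17 0 0 0 1; 0 0 0.14 0 0 0 1; 0 0 0.1 0 0 0 1; 0 0 0.06 0 0 0 1; 0 0 0.02 0 0 0 1
end [ 0.4564 -0.126   0.1901] [180.   -0.  172.3]
```

carry_out(targets="0 0 0.05 0 0 0 1; 0 0 0.15 0 0 0 1; 0 0 0.25 0 0 0 1; 0 0 0.35 0 0 0 1; 0 0 0.4 0 0 0 1; 0 0 0.35 0 0 0 1; 0 0 0.3 0 0 0 1; 0 0 0.2 0 0 0 1")

```text
time: 8.25
ee_pos: [0.4557, -0.1258, 0.1946]
tcp_rot: [180.0, -0.1, 172.3]
wrist_force: [0.5, 0.4, -0.4]
opening: 0.0853
grasp_force: 0.0
```

carry_out(targets="0 0 0.1 0 0 0 1; -0.05 0 0.05 0 0 0 1; -0.1 0 0 0 0 0 1; -0.1 0 0 0 0 0 1; -0.1 0 0 0 0 0 1; -0.1 0 0 0 0 0 1; -0.1 0 0 0 0 0 1; -0.1 0 0 0 0 0 1")

```text
time: 8.92
ee_pos: [0.4825, -0.1295, 0.1909]
tcp_rot: [-180.0, 0.0, 172.3]
wrist_force: [0.9, 0.3, 1.2]
opening: 0.0854
grasp_force: 0.0
```

carry_out(targets="-0.1 0 0 0 0 0 1; -0.1 0 0 0 0 0 1; -0.1 0 0 0 0 0 1; -0.1 0 0 0 0 0 1; -0.1 0 0 0 0 0 1; -0.1 0 0 0 0 0 1; -0.1 0 0 0 0 0 1; -0.1 0 0 0 0 0 1")

```text
time: 9.58
ee_pos: [0.5131, -0.1336, 0.1906]
tcp_rot: [-180.0, -0.2, 172.3]
wrist_force: [-8.9, 1.3, 6.2]
opening: 0.085
grasp_force: 4.7
```

carry_out(targets="-0.1 0 0 0 0 0 1; -0.1 0 0 0 0 0 1; -0.1 0 0 0 0 0 1; -0.1 0 0 0 0 0 1; -0.1 0 0 0 0 0 1; -0.05 0 0 0 0 0 1; -0.05 0 0 0 0 0 1; -0.05 0 0 0 0 0 1")

```text
time: 10.25
ee_pos: [0.5388, -0.1371, 0.1906]
tcp_rot: [180.0, -0.2, 172.3]
wrist_force: [-9.2, 1.1, 6.7]
opening: 0.0855
grasp_force: 4.6
```

carry_out(targets="-0.03 0 0 0 0 0 1; -0.03 0 0 0 0 0 1; -0.03 0 0 0 0 0 1; -0.03 0 0 0 0 0 1; -0.02 0 0 0 0 0 1; -0.02 0 0 0 0 0 1; -0.02 0 0 0 0 0 1; -0.02 0 0 0 0 0 1")

```text
time: 10.92
ee_pos: [0.5451, -0.138, 0.1906]
tcp_rot: [180.0, -0.4, 172.3]
wrist_force: [-26.0, 3.7, 17.0]
opening: 0.0856
grasp_force: 13.2
```

The force rose to 26 N at TCP shelf x = -0.1455, against the -0.146 I predicted for home, so the case is on the stop. I'll back off, rise and look.

carry_out(targets="0.05 0 0 0 0 0 1; 0.1 0 0 0 0 0 1; 0.15 0 0 0 0 0 1; 0.2 0 -0.05 0 0 0 1; 0.15 0 -0.2 0 0 0 1; 0.1 0 -0.35 0 0 0 1; 0 0 -0.5 0 0 0 1; 0 0 -0.6 0 0 0 1")

```text
time: 11.58
ee_pos: [0.5166, -0.1341, 0.2593]
tcp_rot: [180.0, -0.1, 172.3]
wrist_force: [0.9, -0.3, 0.1]
opening: 0.0853
grasp_force: 0.0
```

carry_out(targets="0 0 -0.65 0 0 0 -1; 0 0 -0.7 0 0 0 -1; 0 0 -0.7 0 0 0 -1; 0 0 -0.65 0 0 0 -1; 0 0 -0.5 0 0 0 -1; 0 0 -0.3 0 0 0 -1; 0 0 -0.1 0 0 0 -1; 0 0 0 0 0 0 -1")

```text
time: 12.25
ee_pos: [0.5173, -0.1342, 0.4041]
tcp_rot: [-180.0, 0.1, 172.3]
wrist_force: [-0.5, 0.0, 0.4]
opening: 0.0002
grasp_force: 0.0
```

```bash
python3 - <<'E'
from h import *
import json
s=monitor.get_obs();print(s["time"],s["ee_pos"],s["tcp_rot"],s["opening"])
c=get_calibration("wrist"); json.dump({k:np.array(v).tolist() for k,v in c.items()},open("w4.json","w"))
w=camera("wrist")[...,::-1]; sc=camera("scene")[...,::-1]; sd=camera("side")[...,::-1]
for n,i in [("w4",w),("s4",sc),("d4",sd)]: cv2.imwrite(f"pics/{n}.png",i)
# composite: wrist halved, scene crop x2.5, side crop x2.5
A=cv2.resize(sc[200:320,165:285],(400,400),interpolation=cv2.INTER_CUBIC); B=cv2.resize(sd[145:265,300:420],(400,400),interpolation=cv2.INTER_CUBIC)
cv2.imwrite("pics/comp4.png",np.hstack([A,B]))
E
```

```text
12.25 [ 0.51733502 -0.13423561  0.40410778] [-1.79984531e+02  1.28833444e-01  1.72276795e+02] 0.00019520819454128645
```

View pics/w4.png

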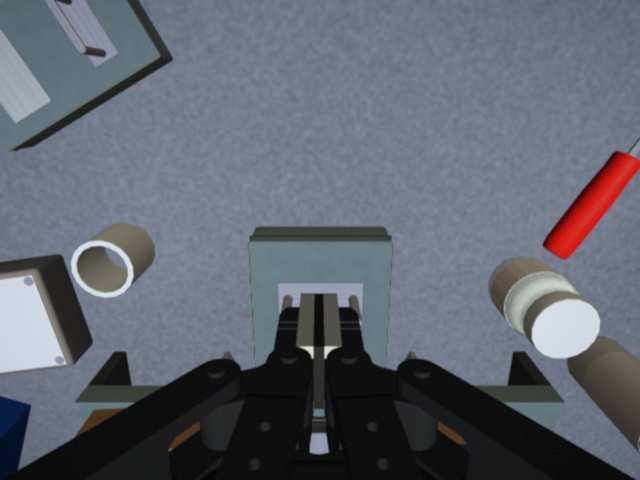

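View pics/comp4.png

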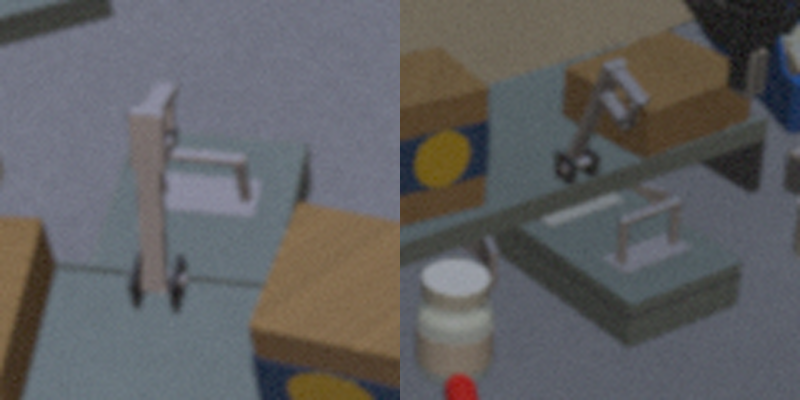

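```bash
python3 - <<'E'
from h import *
import json
O=np.array([.6893,-.1575,0]); a=np.radians(-7.7); X=np.array([np.cos(a),np.sin(a),0]); Y=np.array([-X[1],X[0],0]); Z=np.array([0,0,1])
c=json.load(open("w4.json")); s=get_calibration("scene"); d=get_calibration("side")
for p in [(392,240),(250,240)]:
    q=onz(c,p,.045)-O; print("near end shelf",q@X,q@Y)
def arm(th,r,h,y=0): return O+X*(.012-r*np.cos(th)+h*np.sin(th))+Y*y+Z*(.085+r*np.sin(th)+h*np.cos(th))
A=lambda q:((proj(s,q)-[165,200])/.3).round(0); B=lambda q:((proj(d,q)-[300,145])/.3+[400,0]).round(0)
print("hinge",A(arm(1,0,0)),B(arm(1,0,0)))
for th in [1,1.1,1.2,1.3]:
    print(th,"scene end back",A(arm(th,.116,.012,.01)),A(arm(th,.116,.012,-.01)),"side end back",B(arm(th,.116,.012,.01)),B(arm(th,.116,.012,-.01)),"nose",B(arm(th,.112,-.034)))
f=lambda x,y:(125+x*.3,165+y*.3)
for n,p,z in [("lamp",(437,322),.181),("lamp",(580,352),.181),("lamp",(542,475),.181),("lamp",(388,440),.181),("carton",(175,337),.121),("carton",(132,492),.121)]:
    q=onz(s,f(*p),z)-O; print(n,(q@X).round(3),(q@Y).round(3))
E
```

```text
near end shelf -0.1373671364947032 0.06007660180723037
near end shelf -0.13739058895693806 -0.0568317616400451
hinge [156. 276.] [576. 160.]
1 scene end back [168.  98.] [134.  95.] side end back [614.  75.] [633.  69.] nose [651. 121.]
1.1 scene end back [163. 107.] [128. 104.] side end back [606.  65.] [625.  59.] nose [645. 108.]
1.2 scene end back [157. 117.] [122. 114.] side end back [598.  56.] [617.  50.] nose [639.  95.]
1.3 scene end back [151. 130.] [116. 127.] side end back [589.  48.] [608.  42.] nose [631.  83.]
lamp 0.021 0.099
lamp 0.032 0.18
lamp 0.112 0.17
lamp 0.1 0.088
carton 0.004 -0.065
carton 0.11 -0.058
```

The case is centred (lid px 250 to 392, guide tips 228 and 410) and home to about 2 mm. The hook's end back edge, near (132,112) in the scene crop and (615,62) in the side crop, puts the arm at about 1.1 rad.

```bash
python3 plan.py .6893 -.1575 .42 172.3 24 -1
```

```text
-0.02 0 0 0 0 0 -1; -0.05 0 -0.01 0 0 0 -1; -0.1 0 -0.01 0 0 0 -1; -0.12 0 -0.01 0 0 0 -1; -0.16 0 -0.02 0 0 0 -1; -0.18 0 -0.02 0 0 0 -1; -0.22 0 -0.02 0 0 0 -1; -0.23 0 -0.03 0 0 0 -1
-0.26 0 -0.02 0 0 0 -1; -0.27 0 -0.03 0 -0.01 0 -1; -0.27 0 -0.03 0 0 0 -1; -0.29 0 -0.03 0 0 0 -1; -0.28 0 -0.03 0 0 0 -1; -0.28 0 -0.03 0 0 0 -1; -0.27 0 -0.03 0 0 0 -1; -0.25 0 -0.03 0 0 0 -1
-0.24 0 -0.02 0 0 0 -1; -0.21 0 -0.02 0 0 0 -1; -0.19 0 -0.02 0 0 0 -1; -0.16 0 -0.02 0 0 0 -1; -0.12 0 -0.01 0 0 0 -1; -0.09 0 -0.01 0 0 0 -1; -0.06 0 -0.01 0 0 0 -1; -0.02 0 0 0 0 0 -1
end [ 0.6894 -0.1576  0.4199] [180.   -0.  172.3]
```

carry_out(targets="-0.02 0 -0.05 0 0 0 -1; -0.05 0 -0.1 0 0 0 -1; -0.1 0 -0.1 0 0 0 -1; -0.12 0 -0.1 0 0 0 -1; -0.16 0 -0.05 0 0 0 -1; -0.18 0 0 0 0 0 -1; -0.22 0 0 0 0 0 -1; -0.23 0 0 0 0 0 -1")

```text
time: 13.07
ee_pos: [0.5614, -0.1402, 0.4184]
tcp_rot: [180.0, -0.0, 172.3]
wrist_force: [0.1, -0.3, -0.3]
opening: 0.0001
grasp_force: 0.0
```

carry_out(targets="-0.26 0 0 0 0 0 -1; -0.27 0 0 0 0 0 -1; -0.27 0 0 0 0 0 -1; -0.29 0 0 0 0 0 -1; -0.28 0 0 0 0 0 -1; -0.28 0 0 0 0 0 -1; -0.27 0 0 0 0 0 -1; -0.25 0 0 0 0 0 -1")

```text
time: 13.73
ee_pos: [0.6478, -0.1518, 0.4178]
tcp_rot: [180.0, -0.0, 172.3]
wrist_force: [-0.3, -0.1, 0.6]
opening: -0.0001
grasp_force: 0.0
```

carry_out(targets="-0.24 0 0 0 0 0 -1; -0.21 0 0 0 0 0 -1; -0.19 0 0 0 0 0 -1; -0.16 0 0 0 0 0 -1; -0.12 0 0 0 0 0 -1; -0.09 0 0 0 0 0 -1; -0.06 0 0 0 0 0 -1; -0.02 0 0 0 0 0 -1")

```text
time: 14.4
ee_pos: [0.6901, -0.1577, 0.4183]
tcp_rot: [-180.0, -0.0, 172.3]
wrist_force: [-0.8, -0.6, 0.8]
opening: 0.0002
grasp_force: 0.0
```

```bash
cat > arc.py <<'E'
import sys; from h import *
O=np.array([.6893,-.1575,0]); a=np.radians(-7.7); X=np.array([np.cos(a),np.sin(a),0]); Y=np.array([-X[1],X[0],0])
p=monitor.get_obs()["ee_pos"]; print("shelf now",((p-O)@X).round(4),((p-O)@Y).round(4),p[2].round(4))
for th in [1.2,1.1,1.0,.9,.8,.7,.6,.5,.4,.3,.2,.1,0]:
    print(th,"TCP shelf x %.4f z %.4f"%(.023-.106*np.cos(th)+.012*np.sin(th),.258+.106*np.sin(th)+.012*np.cos(th)))
E
python3 arc.py
```

```text
shelf now 0.0008 -0.0001 0.4183
1.2 TCP shelf x -0.0042 z 0.3611
1.1 TCP shelf x -0.0144 z 0.3579
1.0 TCP shelf x -0.0242 z 0.3537
0.9 TCP shelf x -0.0335 z 0.3485
0.8 TCP shelf x -0.0422 z 0.3424
0.7 TCP shelf x -0.0503 z 0.3355
0.6 TCP shelf x -0.0577 z 0.3278
0.5 TCP shelf x -0.0643 z 0.3194
0.4 TCP shelf x -0.0700 z 0.3103
0.3 TCP shelf x -0.0747 z 0.3008
0.2 TCP shelf x -0.0785 z 0.2908
0.1 TCP shelf x -0.0813 z 0.2805
0 TCP shelf x -0.0830 z 0.2700
```

carry_out(targets="0 0 0.1 0 0 0 -1; 0 0 0.2 0 0 0 -1; 0 0 0.3 0 0 0 -1; 0 0 0.3 0 0 0 -1; 0 0 0.3 0 0 0 -1; 0 0 0.2 0 0 0 -1; 0 0 0.1 0 0 0 -1; 0 0 0 0 0 0 -1")

```text
time: 15.07
ee_pos: [0.6894, -0.1576, 0.3578]
tcp_rot: [180.0, -0.1, 172.3]
wrist_force: [-0.3, 0.1, 0.2]
opening: 0.0001
grasp_force: 0.0
```

carry_out(targets="0.05 0 0 0 0 0 -1; 0.1 0 0 0 0 0 -1; 0.1 0 0 0 0 0 -1; 0.12 0 0.02 0 0 0 -1; 0.12 0 0.05 0 0 0 -1; 0.12 0 0.05 0 0 0 -1; 0.12 0 0.06 0 0 0 -1; 0.12 0 0.07 0 0 0 -1")

```text
time: 15.73
ee_pos: [0.6553, -0.153, 0.3487]
tcp_rot: [-180.0, 0.0, 172.3]
wrist_force: [0.2, -0.9, 0.5]
opening: -0.0002
grasp_force: 0.4
```

```bash
python3 arc.py | head -1; python3 - <<'E'
from h import *
sd=camera("side")[...,::-1]; sc=camera("scene")[...,::-1]
A=cv2.resize(sc[200:320,165:285],(400,400),interpolation=cv2.INTER_CUBIC); B=cv2.resize(sd[115:235,300:420],(400,400),interpolation=cv2.INTER_CUBIC)
cv2.imwrite("pics/comp5.png",np.hstack([A,B]))
E
```

```text
shelf now -0.0343 -0.0001 0.3487
```

View pics/comp5.png

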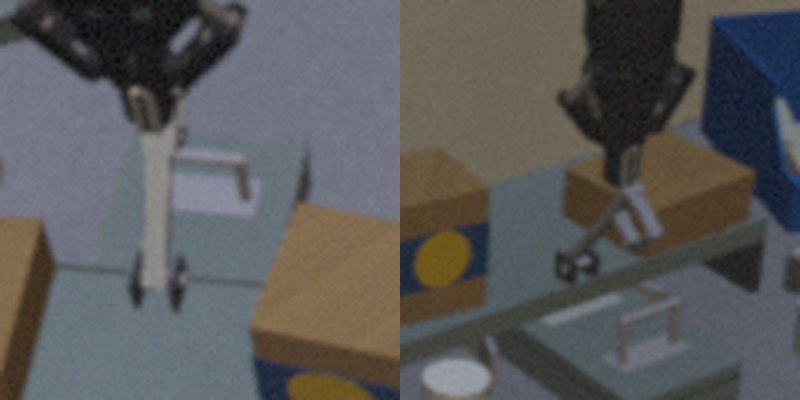

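The closed fingertips are on the plate's back, near (625,170) in the side crop, and the hook has already swung to about 0.9 rad. I continue along the arc.

carry_out(targets="0.11 0 0.07 0 0 0 -1; 0.11 0 0.08 0 0 0 -1; 0.1 0 0.08 0 0 0 -1; 0.1 0 0.09 0 0 0 -1; 0.09 0 0.09 0 0 0 -1; 0.09 0 0.1 0 0 0 -1; 0.08 0 0.1 0 0 0 -1; 0.08 0 0.11 0 0 0 -1")

```text
time: 16.5
ee_pos: [0.6255, -0.1489, 0.3195]
tcp_rot: [-180.0, -0.0, 172.3]
wrist_force: [0.6, -1.0, 0.5]
opening: -0.0004
grasp_force: 0.2
```

```bash
python3 arc.py | head -1
```

```text
shelf now -0.0644 -0.0 0.3195
```

carry_out(targets="0.07 0 0.11 0 0 0 -1; 0.07 0 0.12 0 0 0 -1; 0.06 0 0.12 0 0 0 -1; 0.06 0 0.12 0 0 0 -1; 0.05 0 0.12 0 0 0 -1; 0.05 0 0.13 0 0 0 -1; 0.03 0 0.13 0 0 0 -1; 0.03 0 0.13 0 0 0 -1")

```text
time: 17.17
ee_pos: [0.6089, -0.1467, 0.2816]
tcp_rot: [-180.0, 0.1, 172.3]
wrist_force: [-2.2, 1.2, 6.0]
opening: 0.0
grasp_force: 2.7
```

carry_out(targets="0.02 0 0.08 0 0 0 -1; 0.02 0 0.08 0 0 0 -1; 0.01 0 0.06 0 0 0 -1; 0 0 0.05 0 0 0 -1; 0 0 0 0 0 0 -1; 0 0 0 0 0 0 -1; 0 0 0 0 0 0 -1; 0 0 0 0 0 0 -1")

```text
time: 17.83
ee_pos: [0.607, -0.1464, 0.2704]
tcp_rot: [-180.0, -0.0, 172.3]
wrist_force: [-3.6, 0.5, 4.8]
opening: 0.0004
grasp_force: 2.8
```

```bash
python3 arc.py | head -1
```

```text
shelf now -0.083 -0.0 0.2704
```

carry_out(targets="0 0 0.02 0 0 0 -1; 0 0 0.02 0 0 0 -1; 0 0 0.01 0 0 0 -1; 0 0 0.01 0 0 0 -1; 0 0 0 0 0 0 -1; 0 0 0 0 0 0 -1; 0 0 0 0 0 0 -1; 0 0 0 0 0 0 -1")

```text
time: 18.5
ee_pos: [0.6068, -0.1463, 0.2701]
tcp_rot: [-180.0, 0.1, 172.3]
wrist_force: [-8.7, 1.7, 18.8]
opening: 0.0002
grasp_force: 9.5
```

carry_out(targets="0 0 0.03 0 0 0 -1; 0 0 0.03 0 0 0 -1; 0 0 0.02 0 0 0 -1; 0 0 0.02 0 0 0 -1; 0 0 0 0 0 0 -1; 0 0 0 0 0 0 -1; 0 0 0 0 0 0 -1; 0 0 0 0 0 0 -1")

```text
time: 19.17
ee_pos: [0.6064, -0.1462, 0.2698]
tcp_rot: [-180.0, 0.3, 172.3]
wrist_force: [-19.2, 3.5, 41.8]
opening: 0.0001
grasp_force: 20.8
```

carry_out(targets="0 0 -0.05 0 0 0 -1; 0 0 -0.1 0 0 0 -1; 0 0 -0.2 0 0 0 -1; 0 0 -0.4 0 0 0 -1; 0 0 -0.6 0 0 0 -1; 0 0 -0.6 0 0 0 -1; 0 0 -0.4 0 0 0 -1; 0 0 -0.2 0 0 0 -1")

```text
time: 19.83
ee_pos: [0.6075, -0.1465, 0.3679]
tcp_rot: [-180.0, 0.2, 172.3]
wrist_force: [-0.4, -0.2, -0.1]
opening: 0.0001
grasp_force: 0.0
```

carry_out(targets="0.1 0 -0.2 0 0 0 -1; 0.3 0 -0.2 0 0 0 -1; 0.5 0 -0.2 0 0 0 -1; 0.6 0 -0.1 0 0 0 -1; 0.6 0 0 0 0 0 -1; 0.5 0 0 0 0 0 -1; 0.4 0 0 0 0 0 -1; 0.2 0 0 0 0 0 -1")

```text
time: 20.5
ee_pos: [0.4787, -0.129, 0.393]
tcp_rot: [180.0, -0.1, 172.3]
wrist_force: [-0.1, 0.1, 0.7]
opening: 0.0003
grasp_force: 0.0
```

```bash
python3 - <<'E'
from h import *
sd=camera("side")[...,::-1]; sc=camera("scene")[...,::-1]
A=cv2.resize(sc[200:300,170:270],(400,400),interpolation=cv2.INTER_CUBIC); B=cv2.resize(sd[160:240,330:410],(400,400),interpolation=cv2.INTER_CUBIC)
cv2.imwrite("pics/comp6.png",np.hstack([A,B]))
E
```

```text
(no output)
```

View pics/comp6.png

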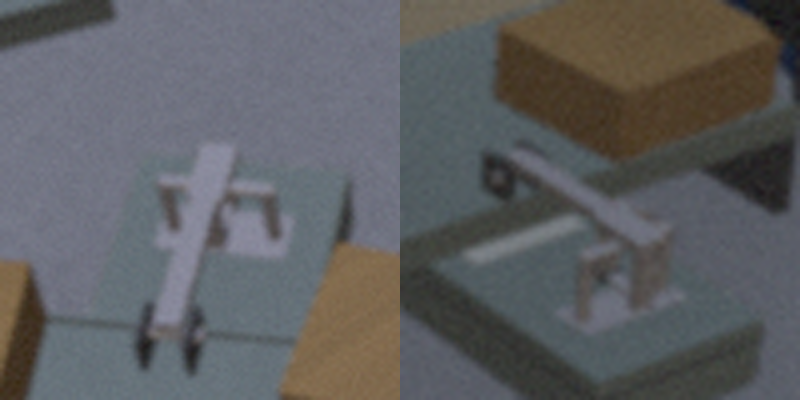

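The hook is level on the staple: the plate is over the bar near (215,185) in the scene crop, and the hook straddles the bar near (640,250) in the side crop. The plate stopped solid at z 0.097, the full-seat height, at up to 42 N, and the arm is clear.

```bash
python3 -c "
from workcell import bot
print(bot.job_done())"
```

```text
the job is handed in; nothing more can be done
None
```

I handed the job in at about 20.6 s: the case is home against the stop and the hook is pressed down to its full-seat height on the staple. The arm is clear and I saw nothing else moved, but I inferred that the gate shut from that height and did not see it directly.

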